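Check the lacquer film on an inlaid panel

ROBOT

A 6-joint arm with a two-finger parallel gripper is mounted at the origin on the work surface. World frame = base frame: x ahead of the robot, y to its left, z up, the work surface at z = 0. Lengths are in m, angles in rad, forces in N, time in s.
With the tool pointing down it reaches from about 0.25 to 0.775 m from the base axis. Payload 4 kg.
Tool frame: the origin (TCP) lies between the finger pads; the fingertips stand 11 mm ahead of it and the grasp point (between the pads) lies 8 mm behind it (robot.tip_extent is the z of the fingertips in the tool frame, in m); z points along the fingers, y is the line along which they close (so a half turn about z gives the same grasp; the last joint's range is limited). The gripper opens to 94 mm and grips with 3 to 60 N. Pads are 16 mm wide; open, the fingers measure 119 mm over their backs; the gripper's body (75 mm by 177 mm) begins 78 mm behind the grasp point.
Start: joints at [-0.103, 0.087, 1.371, -0, 1.684, -0.103], TCP at [0.55, -0, 0.217] pointing down, gripper open.
Joint ranges: [-3.1, 3.1], [-0.76, 2.03], [0.27, 2.55], [-1.08, 4.22], [0.17, 2.65], [-2.57, 2.57]. Speed limits (rad/s): [2.79, 2.79, 3.14, 3.14, 3.14, 3.14].

INTERFACE

Orientations are given as [roll, pitch, yaw] about the fixed x, y, z axes, in that order (R = Rz(yaw) Ry(pitch) Rx(roll)).
In Python, from bench import robot, imaging gives the robot as it stands.
- The arm moves only by the shell command python3 -m pendant 'ROWS'. ROWS is JSON, a list of rows, each a list of 7 numbers: the shift along the world's x, y, z in cm, then the turn, a rotation vector about the world's x, y, z in degrees, then the opening, from 0 (shut) to 1 (fully open). In form: [[dx, dy, dz, ax, ay, az, jaw], ...]. A call has 1 to 8 rows; each row shifts and turns the commanded pose from where the row before left it; what a row does not reach is not made up. A row lasts 1/10 s, in which the tool goes at most 50 mm and 8.59 degrees, less where a joint would pass 70% of its speed; a pose out of reach is approached as far as the arm can. A call is refused whole if a number of a shift passes 5 or a number of a turn 8.59, either way. A call with a gripper value outside its range is refused whole. The fingers move at their own pace and stop on an object; the grip force is fixed at half the most. Time passes only in rows, so rows that do not move let the fingers close. It gives the time, the measured TCP pose, the force, the opening and the grip force at its end, in the units of the state.
- robot.get_obs(): the state, without advancing time (a new reading comes with each control period).
- imaging.snapshot(name): name is "scene" or "side" or "wrist"; returns the picture (400x640x3 uint8, red, green, blue); there is no depth.
- imaging.camera_params(name): a dict with "camera_matrix" (3x3 intrinsics, pixels), "k1" (the pictures are not rectified: a ray, as slopes to the right and down, at radius r is drawn at 1 + k1 r^2 times it, then the intrinsics apply), "R" (3x3) and "t" (3): a world point X has camera coordinates R X + t. Camera axes: x right, y down, z forward; pixel columns grow to the right and rows downward; lengths in m; the calibration is good to about 2 mm. A picture is of the moment at which its call begins: read the wrist's pose just before it. camera_params takes no time and is no camera call; for the wrist camera it gives the pose at the moment of the call.
- robot.close_job(): hands the job in; it is judged then, once.
The state is a dict: "time": time; "joint_positions": joint angles; "qvel": joint speeds; "joint_torque": joint torques, N m; "tool_pos": TCP position; "ee_rot": TCP orientation; "wrist_force": force on the tool from outside, world axes, zero at the start; "wrist_torque": the same for the moment, N m; "width": finger opening in m; "finger_force": force on a finger pad.
Only numpy, scipy, OpenCV 4.12 (cv2) and the standard library are available. Lean on these libraries where they do the work, as an engineer would, in place of code of your own. Each camera call takes 0.05 s, during which the arm holds its last target. There are 200 camera calls.

TASK

Lay the black lacquered panel flat on the narrow sloped rest, centred across it with a short edge down against the lip, and let go of it. Then take the collared thickness probe out of its stand and hold its sprung tip inside the round brass inlay, square to the panel's face and lightly, so that the tip is pushed only part of the way in (about half). Finish while still holding the probe there, the panel still in place, and do not disturb the other things on the bench.

Things in the scene. Friction and masses are not known exactly. Their poses are not given: they have to be found in the camera images.
- panel: Black lacquered panel, 90 x 60 x 16 mm (its x, y, z), about 140 g, lying face up near the middle of the bench. Origin: centre of the underside; z out of the face. Its face carries three flush brass inlays: a round one, a square one, and a long thin bar beside one long edge.
- spot (a point): Centre of the round brass inlay (14 mm across) on the panel's face, at (22, -8, 16) mm in the panel's frame; its axes are the panel's. The square inlay (13 mm) is at (-22, -8) mm, the bar (30 x 5 mm) at (0, 16) mm.
- deck: Sloped deck (20 degrees, low end towards the robot) of a fixed wooden rest, left or right: 44 mm wide (y), narrower than the panel. Origin: on its surface, 78 mm above the bench, midway across, 45 mm up from the lip's inner face: the panel's origin lies here when its short edge touches the lip. x up the slope, z out of it. Surface from x = -45 to 59 mm; lip 8 mm high. Foot 110 x 80 x 16 mm.
- stand: Fixed wooden block 50 x 150 x 65 mm (x, y, z) with two upright through holes 22 mm across, at y = -40 and +40 mm; origin: centre of its underside. One hole holds the probe, the other the burnisher.
- probe: Pen-like probe, about 100 g, hanging upright by its collar in a hole of the stand; lifts straight out. Origin: centre of the collar's underside, z along its axis to the grip. Black collar 32 mm across, z = 0 to 6 mm; aluminium grip 24 mm across, z = 6 to 76 (low cap to 80); steel nose 18 mm across down to z = -40, then the sprung tip, 8 mm across, to z = -54.
- tip_end (a point): Centre of the flat end of the probe's sprung tip; 54 mm below the probe's origin when the tip is fully out. Axes as the probe's.
- tip (a joint): How far the sprung tip is pushed into the probe, m: 0 fully out, 0.014 fully in. Its spring pushes with about 0.9 N fully out, rising 0.3 N per mm to about 5 N fully in.
- burnisher: Bystander in the stand's other hole: a dark wooden handle without collar, 18 mm across, 115 mm tall, standing on the bench. Origin at its foot.
- jar: Bystander: glass jar, 56 mm across, 65 mm tall. Origin at its foot.
- mug: Bystander: white mug, 80 mm across, 90 mm tall. Origin at its foot.
- can: Bystander: spray can, 56 mm across, 170 mm tall. Origin at its foot.
- tile: Bystander: square marble tile 45 x 45 x 10 mm. Origin: centre of the underside.
- block: Bystander: clay block 45 x 30 x 25 mm. Origin: centre of the underside.
- bowl: Bystander: low bowl 100 mm across, 35 mm tall. Origin at its foot.
Mind the look-alikes: they are no part of the job. Of the things shaped like the panel, the black one is meant.

How it is judged:
On the way, in this order (a step that is already met when the one before it is completed fails the run):
1. the panel lies flat on the sloped rest against the lip, let go (angle between the z axis of panel and the z axis of deck, either way round below 0.05 rad and angle between the x axis of panel and the x axis of deck, either way round below 0.14 rad and z of panel in the frame of deck between -0.004 and 0.004 m and x of panel in the frame of deck between -0.006 and 0.008 m and y of panel in the frame of deck between -0.014 and 0.014 m and contact force between each of the arm, the fingers and panel below 0.2 N and linear speed of panel below 0.02 m/s), for 0.2 s.
2. the probe has been lifted out of its stand (z of tip_end in the frame of stand above 0.075 m and contact force between the fingers and probe above 1 N), for 0.1 s.
At the end, for the whole second after the job is handed in: Probe held still by the fingers, touching only the panel: within 8 deg of square, tip within 7 mm of the inlay centre, pushed in 2-12.5 mm, 0.5-8 N. Panel untouched by the robot, flat on the deck (3 deg, 4 mm), a short edge within 8 mm of the lip, centred within 14 mm, in line within 8 deg (all of step 1 and distance between tip_end and spot below 0.007 m and angle between the z axis of probe and the z axis of panel, either way round below 0.14 rad and value of joint tip between 0.002 and 0.0125 m and contact force between probe and panel between 0.5 and 8 N and contact force between the fingers and probe above 1 N and contact force between probe and deck below 0.1 N and contact force between probe and stand below 0.1 N and linear speed of probe below 0.02 m/s); the arm keeps its last pose, push and grip.
It fails at once if the probe is pressed hard on the panel (over 15 N) (contact force between probe and panel above 15 N).
It fails at once if a bystander is moved more than 30 mm (distance of any of burnisher, jar, mug, can, tile, block, bowl from where it was at the start of the episode above 0.03 m).
It also fails if it takes over 53 s, if anything falls off the work surface, if the arm or the gripper's body presses on something with over 40 N, if the wrist force passes 120 N, or if a joint passes its speed limit or range.

## Working session

There is one attempt and no reset: what is moved stays moved. The work goes in short steps, Python scripts to look and compute and a shell command to move; the robot and the scene stay as the last step left them, time stands still between calls to the robot, and variables do not carry over. Pictures are saved under pics/ and viewed, at most 10 in all, crops included, and the job is handed in when it is done.

```bash
ls; mkdir -p pics
python3 - <<'E'
from bench import robot, imaging
import cv2
for n in("scene","side"):
    im=imaging.snapshot(n); cv2.imwrite(f"pics/{n}0.png",im[...,::-1])
    p=imaging.camera_params(n);print(n,p)
print(robot.get_obs())
E
```

```text
pics
scene {'camera_matrix': array([[381.50492404,   0.        , 321.86523939],
       [  0.        , 381.50492404, 195.99246792],
       [  0.        ,   0.        ,   1.        ]]), 'k1': -0.06415103447527154, 'R': array([[-0.6186659 ,  0.78559725, -0.00945853],
       [ 0.65432735,  0.50855112, -0.55967086],
       [-0.43486574, -0.35243825, -0.82866101]]), 't': array([ 0.37290278, -0.29253747,  1.18554716])}
side {'camera_matrix': array([[497.81037333,   0.        , 323.80968254],
       [  0.        , 497.81037333, 212.807666  ],
       [  0.        ,   0.        ,   1.        ]]), 'k1': -0.14665602777087663, 'R': array([[ 0.99344892, -0.11172385, -0.0240212 ],
       [-0.079516  , -0.52484496, -0.84747565],
       [ 0.08207584,  0.84383384, -0.53029049]]), 't': array([-0.56166749,  0.07708154,  1.24352574])}
{'time': 0.1, 'joint_positions': array([-1.03109870e-01,  8.78848598e-02,  1.37208180e+00, -9.19374622e-06,
        1.68360379e+00, -1.03059672e-01]), 'qvel': array([-0.00057474, -0.00171413, -0.00297755,  0.00019388, -0.00021893,
       -0.00137624]), 'joint_torque': array([ 2.25695316e-03, -3.41256917e+01, -3.03301656e+01,  7.19034858e-02,
        3.05556308e-02, -9.49158243e-05]), 'tool_pos': array([5.49531336e-01, 3.53289243e-05, 2.15429964e-01]), 'ee_rot': array([-3.13962441e+00, -1.94381373e-04,  1.57074491e+00]), 'wrist_force': array([ 0.57400329, -0.45559843,  0.06795222]), 'wrist_torque': array([-0.03624387,  0.03789969,  0.04465192]), 'finger_force': 0.0, 'width': 0.09413129397608523}
```

View pics/scene0.png

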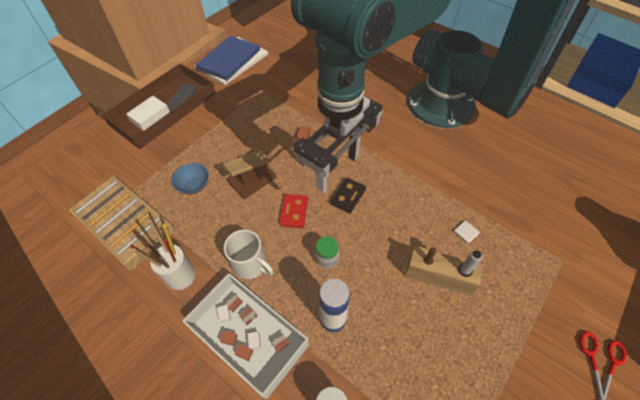

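View pics/side0.png

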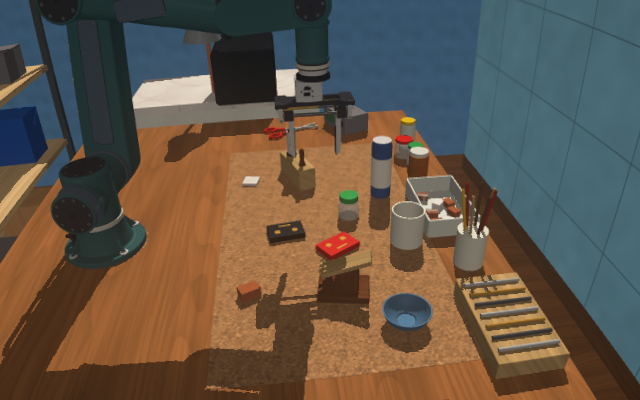

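The black panel is at about (348,195) in the scene picture, the rest at (250,172), and the stand at (443,270). The probe (grey, (472,262)) and burnisher (430,256) are in the stand. I'll enlarge those areas.

```bash
cat > h.py <<'E'
import numpy as np, cv2
from bench import robot, imaging
def rpy(o):
    from scipy.spatial.transform import Rotation as R
    return R.from_euler('xyz',o).as_matrix()
def proj(P,p):
    c=np.atleast_2d(P)@p['R'].T+p['t']; s=c[:,:2]/c[:,2:]; s=s*(1+p['k1']*(s**2).sum(1,keepdims=True))
    K=p['camera_matrix']; return s*[K[0,0],K[1,1]]+[K[0,2],K[1,2]]
def ray(uv,p):
    K=p['camera_matrix']; d=(np.atleast_2d(uv)-[K[0,2],K[1,2]])/[K[0,0],K[1,1]]; s=d.copy()
    for _ in range(20): s=d/(1+p['k1']*(s**2).sum(1,keepdims=True))
    v=np.c_[s,np.ones(len(s))]@p['R']; return -p['R'].T@p['t'],v
def onz(uv,z,p):
    o,v=ray(uv,p); return o+v*((z-o[2])/v[:,2])[:,None]
def tri(a,pa,b,pb):
    A=[];r=[]
    for uv,p in((a,pa),(b,pb)):
        o,v=ray(uv,p); v=v[0]/np.linalg.norm(v[0]); M=np.eye(3)-np.outer(v,v); A.append(M); r.append(M@o)
    return np.linalg.lstsq(np.vstack(A),np.hstack(r),rcond=None)[0]
def crop(im,x,y,w,h,s): return cv2.resize(im[y:y+h,x:x+w],None,fx=s,fy=s,interpolation=cv2.INTER_CUBIC)
E
python3 - <<'E'
from h import *
a=cv2.imread('pics/scene0.png');b=cv2.imread('pics/side0.png')
t=np.hstack([crop(a,215,140,80,60,5),crop(a,320,170,80,60,5)])
m=np.hstack([crop(a,400,235,100,75,4),crop(b,310,235,100,75,4)])
cv2.imwrite('pics/c1.png',np.vstack([t,m]))
m=np.hstack([crop(b,255,215,80,60,5),crop(b,270,140,80,60,5)])
cv2.imwrite('pics/c2.png',m)
E
```

```text
(no output)
```

View pics/c1.png

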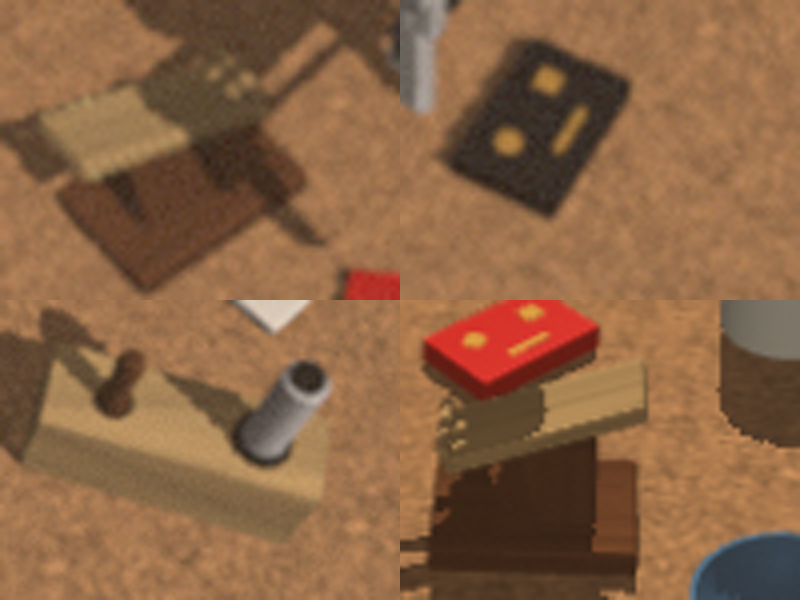

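View pics/c2.png

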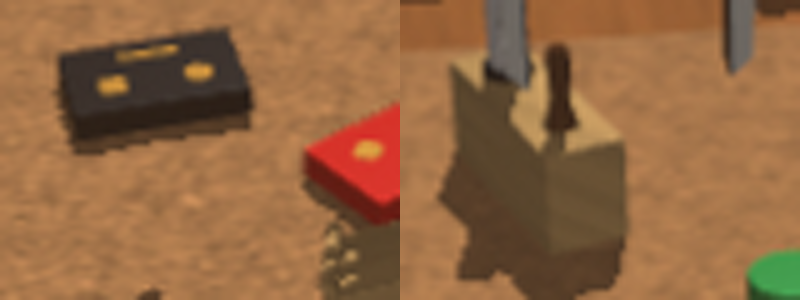

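```bash
cat > f.py <<'E'
from h import *
from scipy.optimize import least_squares
A=imaging.camera_params('scene');B=imaging.camera_params('side')
Rz=lambda a:np.array([[np.cos(a),-np.sin(a),0],[np.sin(a),np.cos(a),0],[0,0,1]])
pm=np.array([[22,-8,16],[-22,-8,16],[0,16,16.]])/1e3
sa=np.array([[341.6,198.2],[349.6,185.8],[354,196]]);sb=np.array([[294.8,229.4],[277.6,232],[284.6,225.4]])
f=lambda q:np.r_[(proj(pm@Rz(q[2]).T+[q[0],q[1],0],A)-sa).ravel(),(proj(pm@Rz(q[2]).T+[q[0],q[1],0],B)-sb).ravel()]
for y0 in(0,1.5,3):
    r=least_squares(f,[.5,0,y0]);print('panel',r.x,r.cost,np.round(r.fun,1))
print('probe cap',onz([477,254.25],.145,A),'collar',onz([466.25,270],.067,A))
print('burn',onz([432.5,249.5],.115,A))
t=np.radians(20);Ry=np.array([[np.cos(t),0,-np.sin(t)],[0,1,0],[np.sin(t),0,np.cos(t)]])
def deck(q,P): return np.array(P)/1e3@(Rz(q[2])@Ry).T+[q[0],q[1],.078]
dp=[[59,22,0],[59,-22,0]]
print('red', 0)
print('deck high end', tri([222.6,163],A,[371,257],B),tri([232,174.5],A,[370,250],B), onz([[222.6,163],[232,174.5]],.098,A),onz([[371,257],[370,250]],.098,B))
print('foot',onz([[226.6,179],[244.4,198],[276,176]],.016,A))
E
python3 f.py
```

```text
panel [ 0.46611337 -0.02229912  0.13619255] 2.0189094489845267 [-0.5 -0.4 -0.4 -0.2 -0.5 -0.5 -0.1 -1.1 -0.1 -1.  -0.2 -0.8]
panel [ 0.46611337 -0.02229912  0.13619254] 2.018909448984516 [-0.5 -0.4 -0.4 -0.2 -0.5 -0.5 -0.1 -1.1 -0.1 -1.  -0.2 -0.8]
panel [ 0.46611337 -0.02229912  0.13619256] 2.0189094489846053 [-0.5 -0.4 -0.4 -0.2 -0.5 -0.5 -0.1 -1.1 -0.1 -1.  -0.2 -0.8]
probe cap [[0.50409912 0.31024529 0.145     ]] collar [[0.50211969 0.31236334 0.067     ]]
burn [[0.531339   0.23383338 0.115     ]]
red 0
deck high end [ 0.6319286  -0.28381539  0.10218919] [ 0.63779776 -0.24700726  0.09211676] [[ 0.63033574 -0.28709623  0.098     ]
 [ 0.64099095 -0.24297047  0.098     ]] [[ 0.63293057 -0.2783013   0.098     ]
 [ 0.63543669 -0.25443468  0.098     ]]
foot [[ 0.62675818 -0.30206714  0.016     ]
 [ 0.64085466 -0.22162885  0.016     ]
 [ 0.5389525  -0.20479955  0.016     ]]
```

Panel is at (0.466, −0.022) with yaw 7.8°. The rest is at about (0.582, −0.255) with yaw −9.7°. The probe is at about (0.503, 0.311). I'll move over the panel and check with the wrist camera.

```bash
python3 -m pendant '[[-1.05,-0.28,0,0,0,-8.4,1],[-1.05,-0.28,0,0,0,-8.4,1],[-1.05,-0.28,0,0,0,-8.4,1],[-1.05,-0.28,0,0,0,-8.4,1],[-1.05,-0.28,0,0,0,-8.4,1],[-1.05,-0.28,0,0,0,-8.4,1],[-1.05,-0.28,0,0,0,-8.4,1],[-1.05,-0.28,0,0,0,-8.4,1]]'
python3 -m pendant '[[0,0,-2,0,0,-7.5,1],[0,0,-2,0,0,-7.5,1],[0,0,0,0,0,0,1],[0,0,0,0,0,0,1]]'
python3 - <<'E'
from h import *
w=imaging.camera_params('wrist');im=imaging.snapshot('wrist');cv2.imwrite('pics/w1.png',im[...,::-1])
np.savez('w1.npz',**w);print(w)
s=imaging.snapshot('scene');cv2.imwrite('pics/scene1.png',s[...,::-1])
E
```

```text
time: 0.9
tool_pos: [0.4653, -0.0224, 0.2159]
ee_rot: [-3.141, 0.001, 0.392]
wrist_force: [0.4, 0.5, -1.0]
width: 0.0942
finger_force: 0.0
time: 1.3
tool_pos: [0.4657, -0.0223, 0.1762]
ee_rot: [-3.141, 0.001, 0.139]
wrist_force: [-0.5, -1.1, -0.5]
width: 0.0937
finger_force: 0.0
{'camera_matrix': array([[281.93912882,   0.        , 320.80833011],
       [  0.        , 281.93912882, 204.42488031],
       [  0.        ,   0.        ,   1.        ]]), 'k1': -0.04354571969146686, 'R': array([[ 0.13826324, -0.99039443, -0.0014646 ],
       [-0.95141523, -0.13323209,  0.27759373],
       [-0.27512242, -0.03698756, -0.96069744]]), 't': array([-0.08501145,  0.42092382,  0.48056298])}
```

View pics/w1.png

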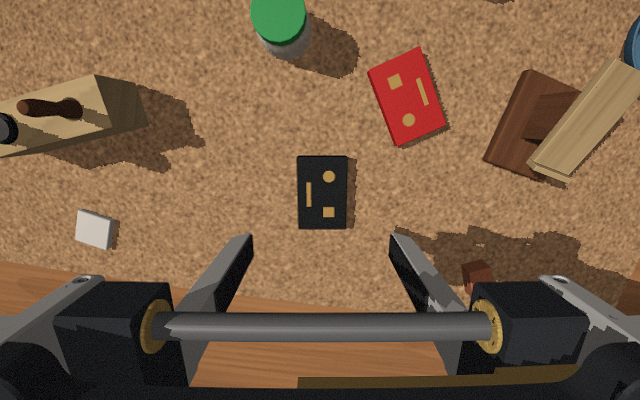

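The wrist picture shows the panel's inlays: round (329,176.5), square (328.5,212), bar (308.5,194). The rest's lip is at about (528,163)–(565,182), and the deck's left edge runs up to (614,60). I'll fit these with the other cameras.

```bash
cat > g.py <<'E'
from h import *
from f import A,B,Rz,pm,deck,sa,sb,least_squares
W=dict(np.load('w1.npz'))
sw=np.array([[329,176.5],[328.5,212],[308.5,194]])
T=lambda q:pm@Rz(q[2]).T+[q[0],q[1],0]
r=least_squares(lambda q:(proj(T(q),W)-sw).ravel(),[.47,-.02,.1]);print('panel W',r.x,np.degrees(r.x[2]),r.fun.round(1))
r=least_squares(lambda q:np.r_[(proj(T(q),W)-sw).ravel(),(proj(T(q),A)-sa).ravel(),(proj(T(q),B)-sb).ravel()],[.47,-.02,.1]);print('panel all',r.x,np.degrees(r.x[2]),r.fun.round(1))
q=[.582,-.2545,np.radians(-9.7)]
pts=[[59,22,0],[59,-22,0],[-45,-22,0],[-45,22,0],[-45,22,8],[-45,-22,8]]
D=deck(q,pts)
for n,p in(('W',W),('A',A),('B',B)): print(n,proj(D,p).round(1).tolist())
for nm,f,p,x,y,w,h,s in(('w','pics/w1.png',W,490,20,150,170,4),('s','pics/scene1.png',A,205,130,90,80,5),('b','pics/side0.png',B,310,235,90,80,5)):
    im=crop(cv2.imread(f),x,y,w,h,s); 
    uv=((proj(D,p)-[x,y]+.5)*s).astype(int)
    cv2.polylines(im,[uv[:4]],True,(255,255,0),1);cv2.polylines(im,[uv[[3,4,5,2]]],False,(0,255,255),1)
    cv2.imwrite(f'pics/o_{nm}.png',im)
a=cv2.imread('pics/o_w.png');b=np.vstack([cv2.imread('pics/o_s.png'),cv2.imread('pics/o_b.png')])
m=np.vstack([np.hstack([cv2.resize(a,(340,385)),cv2.imread('pics/o_s.png')[:385]])])
m=np.hstack([a[:590],np.zeros((590,0,3),np.uint8)])
k=np.hstack([cv2.resize(a,(440,500)),cv2.resize(b,(281,500))]);cv2.imwrite('pics/o1.png',k)
E
python3 g.py | grep -v "^panel \["
```

```text
probe cap [[0.50409912 0.31024529 0.145     ]] collar [[0.50211969 0.31236334 0.067     ]]
burn [[0.531339   0.23383338 0.115     ]]
red 0
deck high end [ 0.6319286  -0.28381539  0.10218919] [ 0.63779776 -0.24700726  0.09211676] [[ 0.63033574 -0.28709623  0.098     ]
 [ 0.64099095 -0.24297047  0.098     ]] [[ 0.63293057 -0.2783013   0.098     ]
 [ 0.63543669 -0.25443468  0.098     ]]
foot [[ 0.62675818 -0.30206714  0.016     ]
 [ 0.64085466 -0.22162885  0.016     ]
 [ 0.5389525  -0.20479955  0.016     ]]
panel W [ 0.46294976 -0.02267005  0.12643437] 7.2441557439631366 [ 0.  -0.1 -0.2 -0.1  0.2  0.2]
panel all [ 0.463875   -0.02264346  0.12875396] 7.377058397931459 [ 0.1 -0.9 -0.1 -0.8  0.3 -0.5 -0.1 -1.1  0.1 -0.8 -0.1 -1.1 -1.  -0.9
 -1.  -0.9 -1.  -0.7]
W [[612.4, 50.0], [651.8, 69.8], [566.4, 169.5], [530.8, 156.0], [534.8, 159.5], [571.0, 173.2]]
A [[232.4, 174.5], [222.2, 163.9], [256.5, 152.7], [266.7, 162.3], [267.1, 159.9], [256.9, 150.2]]
B [[371.2, 246.3], [371.7, 259.1], [323.8, 272.1], [325.0, 259.1], [323.6, 256.3], [322.4, 269.2]]
```

View pics/o1.png

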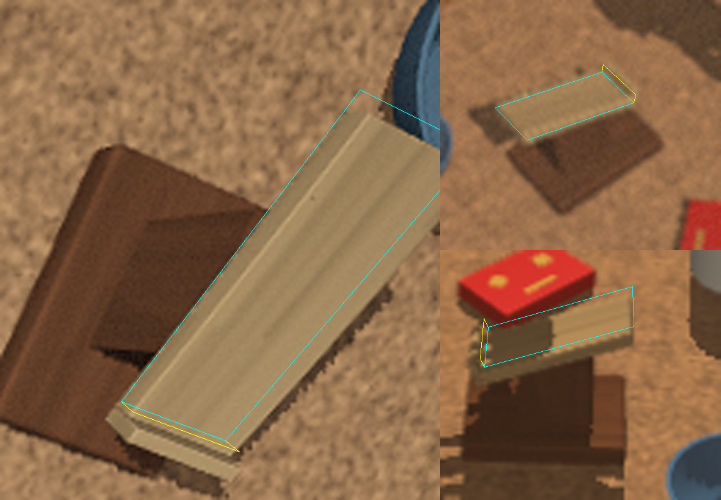

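```bash
python3 -m pendant '[[1.2,-2.9,0.8,0,0,0,1],[1.2,-2.9,0.8,0,0,0,1],[1.2,-2.9,0.8,0,0,0,1],[1.2,-2.9,0.8,0,0,0,1],[1.2,-2.9,0.8,0,0,0,1],[1.2,-2.9,0.8,0,0,0,1],[1.2,-2.9,0.8,0,0,0,1],[1.2,-2.9,0.8,0,0,0,1]]'
python3 -m pendant '[[0,0,0,0,0,0,1],[0,0,0,0,0,0,1],[0,0,0,0,0,0,1]]'
python3 - <<'E'
from h import *
w=imaging.camera_params('wrist');im=imaging.snapshot('wrist')[...,::-1]
cv2.imwrite('pics/w2.png',im)
np.savez('w2.npz',**w)
cv2.imwrite('pics/w2c.png',crop(im,220,100,200,140,4))
from f import deck
print(proj(deck([.582,-.2545,np.radians(-9.7)],[[59,22,0],[59,-22,0],[-45,-22,0],[-45,22,0],[-45,22,8],[-45,-22,8]]),w).round(1).tolist())
E
```

```text
time: 2.2
tool_pos: [0.5629, -0.2559, 0.2422]
ee_rot: [3.14, -0.002, 0.138]
wrist_force: [0.7, 0.2, -0.7]
width: 0.0943
finger_force: 0.0
time: 2.5
tool_pos: [0.562, -0.2536, 0.2408]
ee_rot: [-3.141, -0.0, 0.137]
wrist_force: [0.6, 0.7, 0.6]
width: 0.0943
finger_force: 0.0
panel [ 0.46611337 -0.02229912  0.13619255] 2.0189094489845267 [-0.5 -0.4 -0.4 -0.2 -0.5 -0.5 -0.1 -1.1 -0.1 -1.  -0.2 -0.8]
panel [ 0.46611337 -0.02229912  0.13619254] 2.018909448984516 [-0.5 -0.4 -0.4 -0.2 -0.5 -0.5 -0.1 -1.1 -0.1 -1.  -0.2 -0.8]
panel [ 0.46611337 -0.02229912  0.13619256] 2.0189094489846053 [-0.5 -0.4 -0.4 -0.2 -0.5 -0.5 -0.1 -1.1 -0.1 -1.  -0.2 -0.8]
probe cap [[0.50409912 0.31024529 0.145     ]] collar [[0.50211969 0.31236334 0.067     ]]
burn [[0.531339   0.23383338 0.115     ]]
red 0
deck high end [ 0.6319286  -0.28381539  0.10218919] [ 0.63779776 -0.24700726  0.09211676] [[ 0.63033574 -0.28709623  0.098     ]
 [ 0.64099095 -0.24297047  0.098     ]] [[ 0.63293057 -0.2783013   0.098     ]
 [ 0.63543669 -0.25443468  0.098     ]]
foot [[ 0.62675818 -0.30206714  0.016     ]
 [ 0.64085466 -0.22162885  0.016     ]
 [ 0.5389525  -0.20479955  0.016     ]]
[[321.6, 123.9], [360.5, 136.7], [331.1, 209.7], [298.3, 199.7], [297.2, 203.3], [330.7, 213.4]]
```

View pics/w2c.png

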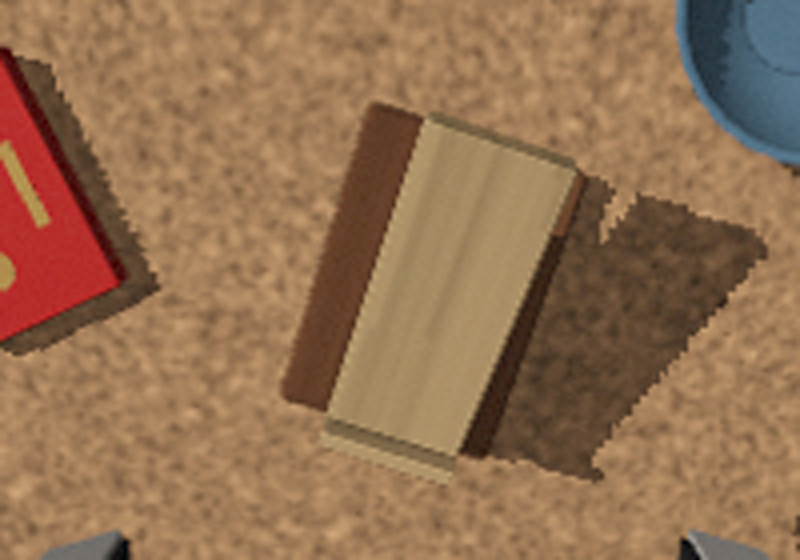

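The crop shows the deck's corners clearly: (428,118), (578,170), (460,455), (330,418), i.e. full-picture (327,129.5), (364.5,142.5), (335,213.8), (302.5,204.5).

```bash
python3 - <<'E' | tail -8
from f import *
W=dict(np.load('w2.npz'));W1=dict(np.load('w1.npz'))
P=[[59,22,0],[59,-22,0],[-45,-22,0],[-45,22,0]]
uw=np.array([[327,129.5],[364.5,142.5],[335,213.75],[302.5,204.5]])
ua=np.array([[232,174.5],[222.6,163]])
f=lambda q:(proj(deck(q,P),W)-uw).ravel()
r=least_squares(f,[.58,-.255,-.17]);print('deck W',r.x,np.degrees(r.x[2]),r.fun.round(1))
g=lambda q:np.r_[f(q),(proj(deck(q,P[:2]),A)-ua).ravel(),(proj(deck(q,P[:2]),B)-[[370,249.5],[371.3,258.8]]).ravel()]
r=least_squares(g,[.58,-.255,-.17]);print('deck all',r.x,np.degrees(r.x[2]),r.fun.round(1))
q=r.x
m=lambda q:proj(np.array([[.0,0,0]]),A)
def fz(q): 
    D=deck(q[:3],P)+[0,0,q[3]]; return (proj(D,W)-uw).ravel()
r=least_squares(fz,[*q,0]);print('free z',r.x,r.fun.round(1))
r2=q; 
# red bar etc skipped; wrist cam pos
print('cam',-W['R'].T@W['t'],robot.get_obs()['tool_pos'],robot.get_obs()['joint_positions'].round(3))
E
```

```text
foot [[ 0.62675818 -0.30206714  0.016     ]
 [ 0.64085466 -0.22162885  0.016     ]
 [ 0.5389525  -0.20479955  0.016     ]]
deck W [ 0.57680208 -0.26042897 -0.17057924] -9.773470379273606 [-0.6  0.2  0.6 -0.1  0.   0.3 -0.1 -0.4]
deck all [ 0.57738479 -0.26020247 -0.16527676] -9.46966055440441 [-1.  -0.4  0.3 -0.9  0.1 -0.2 -0.1 -0.7  0.2 -2.4 -0.6 -1.3 -0.5 -1.5
 -1.3  2.1]
free z [ 0.57665501 -0.26050042 -0.17069931 -0.00111759] [-0.5  0.3  0.5 -0.   0.   0.2  0.  -0.5]
cam [ 0.640485   -0.24174151  0.40944386] [ 0.56189422 -0.2533681   0.24077663] [-0.516  0.234  1.156  0.     1.752  0.917]
```

```bash
python3 -m pendant '[[-1.24,2.89,-1.5,0,0,0,1],[-1.24,2.89,-1.5,0,0,0,1],[-1.24,2.89,-1.5,0,0,0,1],[-1.24,2.89,-1.5,0,0,0,1],[-1.24,2.89,-1.5,0,0,0,1],[-1.24,2.89,-1.5,0,0,0,1],[-1.24,2.89,-1.5,0,0,0,1],[-1.24,2.89,-1.5,0,0,0,1]]'
python3 -m pendant '[[0,0,0,0,0,-0.5,1],[0,0,-2.7,0,0,0,1],[0,0,-2.7,0,0,0,1],[0,0,-2.7,0,0,0,1],[0,0,-1.5,0,0,0,1],[0,0,-1.1,0,0,0,1],[0,0,0,0,0,0,1]]'
python3 -m pendant '[[0,0,0,0,0,0,0],[0,0,0,0,0,0,0],[0,0,0,0,0,0,0],[0,0,0,0,0,0,0],[0,0,0,0,0,0,0]]'
```

```text
time: 3.35
tool_pos: [0.4616, -0.0212, 0.1202]
ee_rot: [3.142, -0.001, 0.138]
wrist_force: [0.3, 0.7, 1.0]
width: 0.0939
finger_force: 0.0
time: 4.05
tool_pos: [0.4621, -0.0232, 0.0127]
ee_rot: [-3.141, 0.002, 0.128]
wrist_force: [-0.1, 0.2, -1.1]
width: 0.0938
finger_force: 0.0
time: 4.55
tool_pos: [0.4631, -0.0233, 0.014]
ee_rot: [3.141, -0.001, 0.127]
wrist_force: [-0.7, -0.3, 1.6]
width: 0.0597
finger_force: 30.0
```

```bash
python3 -m pendant '[[0,0,1,0,0,0,0],[0,0,3.4,0,0,0,0],[0,0,3.4,0,0,0,0],[0,0,3.4,0,0,0,0],[0,0,3.4,0,0,0,0]]'
python3 -m pendant '[[1.24,-2.92,0,0,0,-5.7,0],[1.24,-2.92,0,0,0,-5.7,0],[1.24,-2.92,0,0,0,-5.6,0],[1.24,-2.92,0,-1.12,-6.57,0,0],[1.24,-2.92,0,-1.12,-6.57,0,0],[1.24,-2.92,0,-1.12,-6.57,0,0],[1.24,-2.92,0,0,0,0,0],[1.24,-2.92,0,0,0,0,0]]'
python3 -m pendant '[[0,0,-1,0,0,0,0],[0,0,-1,0,0,0,0],[0,0,-1,0,0,0,0],[0,0,0,0,0,0,0],[0,0,0,0,0,0,0]]'
```

```text
time: 5.05
tool_pos: [0.4624, -0.0231, 0.1612]
ee_rot: [3.142, 0.0, 0.127]
wrist_force: [0.3, 0.4, -1.5]
width: 0.0596
finger_force: 30.0
time: 5.85
tool_pos: [0.5606, -0.2573, 0.1589]
ee_rot: [-3.141, -0.347, -0.17]
wrist_force: [0.6, -0.4, -0.4]
width: 0.0593
finger_force: 30.0
time: 6.35
tool_pos: [0.5617, -0.2556, 0.1289]
ee_rot: [-3.141, -0.348, -0.168]
wrist_force: [0.1, 0.9, -0.9]
width: 0.0597
finger_force: 30.0
```

```bash
cat > v.py <<'E'
from h import *
o=robot.get_obs();R=rpy(o['ee_rot']);D=np.array([.5775,-.2595,.078]);a=np.radians(-9.7);t=np.radians(20)
Rd=np.array([[np.cos(a),-np.sin(a),0],[np.sin(a),np.cos(a),0],[0,0,1]])@np.array([[np.cos(t),0,-np.sin(t)],[0,1,0],[np.sin(t),0,np.cos(t)]])
from scipy.spatial.transform import Rotation as Ro
print('tcp in deck mm',1e3*Rd.T@(o['tool_pos']-D));print('tool axes in deck\n',(Rd.T@R).round(3));print(o['joint_positions'].round(2),o['wrist_force'],o['width'],o['finger_force'])
cv2.imwrite('pics/side_v.png',imaging.snapshot('side')[...,::-1]);cv2.imwrite('pics/wr_v.png',imaging.snapshot('wrist')[...,::-1])
a=cv2.imread('pics/side_v.png');b=cv2.imread('pics/wr_v.png')
cv2.imwrite('pics/v.png',np.hstack([crop(a,280,170,130,130,3),cv2.resize(b[60:320,120:520],None,fx=1,fy=1.5)]))
E
python3 v.py
```

```text
tcp in deck mm [ 2.17733755  1.15515802 53.35289574]
tool axes in deck
 [[ 1.     0.001 -0.001]
 [ 0.001 -1.     0.001]
 [-0.001 -0.001 -1.   ]]
[-0.6   0.04  1.64  0.16  1.15  1.1 ] [ 0.09334773  0.90260152 -0.88889451] 0.059652418642049336 29.978410005569458
```

View pics/v.png

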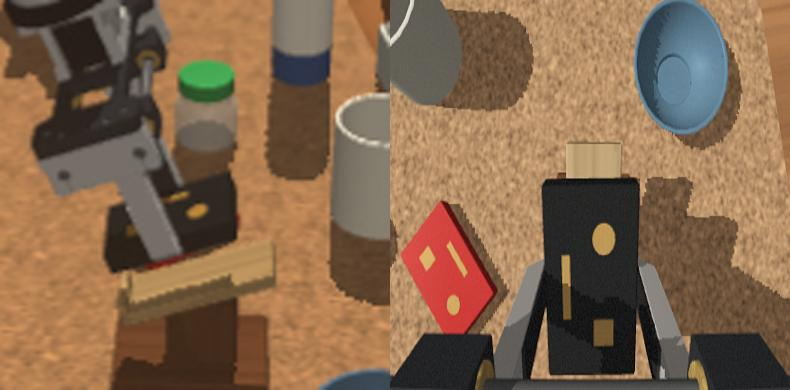

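Held panel is square to the deck and centred over it (wrist view: deck end 566–620, panel 543–640). Lowering.

```bash
python3 -m pendant '[[0.4,-0.07,-0.85,0,0,0,0],[0.32,-0.05,-0.88,0,0,0,0],[0.32,-0.05,-0.88,0,0,0,0],[0.28,-0.05,-0.77,0,0,0,0],[0,0,0,0,0,0,0],[0,0,0,0,0,0,0]]'
python3 -m pendant '[[0.03,-0.01,-0.1,0,0,0,0],[0,0,0,0,0,0,0]]'
python3 -m pendant '[[0.03,-0.01,-0.1,0,0,0,0],[0,0,0,0,0,0,0]]'
python3 -m pendant '[[0.03,-0.01,-0.1,0,0,0,0],[0,0,0,0,0,0,0]]'
```

```text
time: 7.05
tool_pos: [0.5751, -0.2589, 0.095]
ee_rot: [-3.141, -0.348, -0.169]
wrist_force: [-0.9, 0.7, -1.4]
width: 0.0596
finger_force: 30.0
time: 7.25
tool_pos: [0.5757, -0.2593, 0.0952]
ee_rot: [3.141, -0.35, -0.169]
wrist_force: [0.6, 0.4, -1.5]
width: 0.0597
finger_force: 30.0
time: 7.45
tool_pos: [0.5758, -0.2593, 0.0939]
ee_rot: [3.142, -0.349, -0.169]
wrist_force: [-0.6, 0.6, -1.3]
width: 0.0594
finger_force: 30.0
time: 7.65
tool_pos: [0.576, -0.2593, 0.0926]
ee_rot: [-3.141, -0.349, -0.169]
wrist_force: [-0.4, 0.5, -1.8]
width: 0.0601
finger_force: 30.0
```

```bash
python3 -m pendant '[[0.03,-0.01,-0.1,0,0,0,0],[0,0,0,0,0,0,0]]'|sed -n '2p;4p'
python3 -m pendant '[[0.03,-0.01,-0.1,0,0,0,0],[0,0,0,0,0,0,0]]'|sed -n '2p;4p'
```

```text
tool_pos: [0.5763, -0.2594, 0.0924]
wrist_force: [-3.3, 2.3, 3.8]
tool_pos: [0.5763, -0.2594, 0.0923]
wrist_force: [-7.4, 4.6, 7.9]
```

```bash
python3 -m pendant '[[0,0,0,0,0,0,1],[0,0,0,0,0,0,1],[0,0,0,0,0,0,1],[0,0,0,0,0,0,1],[-0.17,0.03,0.47,0,0,0,1],[-0.34,0.06,0.94,0,0,0,1]]'
python3 -m pendant '[[-0.67,0.12,1.88,0,0,0,1],[-0.67,0.12,1.88,0,0,0,1],[-1,0.17,2.8,0,0,0,1],[-1,0.17,2.8,0,0,0,1],[0,0,0,0,0,0,1],[0,0,0,0,0,0,1]]'
python3 v.py
python3 - <<'E'
from h import *
np.savez('w3.npz',**imaging.camera_params('wrist'))
b=cv2.imread('pics/wr_v.png');cv2.imwrite('pics/v3.png',crop(b,240,100,160,140,4))
E
```

```text
time: 8.65
tool_pos: [0.571, -0.2582, 0.1041]
ee_rot: [-3.141, -0.347, -0.17]
wrist_force: [0.4, 0.1, -0.6]
width: 0.0937
finger_force: 0.0
time: 9.25
tool_pos: [0.5384, -0.2531, 0.1997]
ee_rot: [3.14, -0.351, -0.169]
wrist_force: [-0.5, 0.3, 0.0]
width: 0.094
finger_force: 0.0
tcp in deck mm [  4.3879262   -0.29489075 127.90612784]
tool axes in deck
 [[ 1.     0.     0.002]
 [ 0.    -1.    -0.001]
 [ 0.002  0.001 -1.   ]]
[-0.62 -0.05  1.59  0.16  1.29  1.1 ] [-4.60217340e-01  3.34117883e-01  3.75088744e-05] 0.09398185482941883 0.0
```

View pics/v3.png

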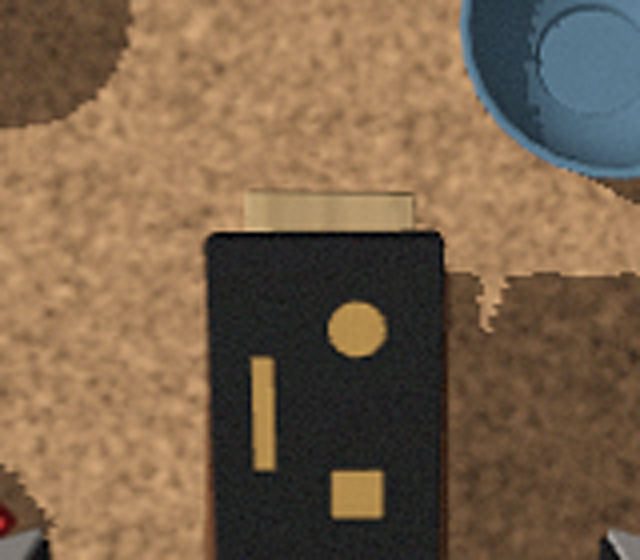

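```bash
cat > pd.py <<'E'
from h import *
D=np.array([.5775,-.2595,.078]);a=np.radians(-9.7);t=np.radians(20)
Rd=np.array([[np.cos(a),-np.sin(a),0],[np.sin(a),np.cos(a),0],[0,0,1]])@np.array([[np.cos(t),0,-np.sin(t)],[0,1,0],[np.sin(t),0,np.cos(t)]])
def ondeck(uv,z,p):
    o,v=ray(uv,p);o=Rd.T@(o-D);v=v@Rd; return 1e3*(o+v*((z-o[2])/v[:,2])[:,None])
E
python3 - <<'E'
from pd import *
W=dict(np.load('w3.npz'))
print('inlays r,s,b',ondeck([[329.25,182.5],[329.4,223.75],[305.75,203.25]],.016,W).round(1).tolist())
print('panel edge',ondeck([[292,158.75],[350.75,158.75]],.016,W).round(1).tolist())
print('deck end',ondeck([[301.25,148.25],[343.25,148.25]],0,W).round(1).tolist())
E
```

```text
inlays r,s,b [[24.5, -7.2, 16.0], [-19.6, -7.6, 16.0], [2.8, 16.8, 16.0]]
panel edge [[48.3, 29.6, 16.0], [48.3, -28.1, 16.0]]
deck end [[57.1, 21.5, 0.0], [57.1, -21.8, 0.0]]
```

Panel sits about 3–4.5 mm up from the lip, centred and in line, with the spot at (24.5, −7.2) in deck mm. That meets step 1. Now over to the probe.

```bash
python3 -m pendant '[[0,0,3,0,0,0,1],[0,0,3,1.12,6.57,0,1],[-0.36,3.52,0,1.12,6.57,0,1],[-0.36,3.52,0,1.12,6.57,0,1],[-0.36,3.52,0,0,0,3,1],[-0.36,3.52,0,0,0,3,1],[-0.36,3.52,0,0,0,3,1],[-0.36,3.52,0,0,0,3,1]]'
python3 -m pendant '[[-0.36,3.52,0,0,0,3,1],[-0.36,3.52,0,0,0,3,1],[-0.36,3.52,0,0,0,3,1],[-0.36,3.52,0,0,0,3,1],[-0.36,3.52,0,0,0,0,0.6],[-0.36,3.52,0,0,0,0,0.6],[-0.36,3.52,0,0,0,0,0.6],[-0.36,3.52,0,0,0,0,0.6]]'
python3 -m pendant '[[-0.36,3.52,0,0,0,0,0.6],[-0.36,3.52,0,0,0,0,0.6],[0,0,0,0,0,0,0.6],[0,0,0,0,0,0,0.6]]'
python3 - <<'E'
from h import *
w=imaging.camera_params('wrist');im=imaging.snapshot('wrist')[...,::-1]
np.savez('w4.npz',**w);cv2.imwrite('pics/w4.png',im)
print(proj(np.array([[.503,.311,.145],[.503,.311,.071],[.531,.234,.115]]),w))
print(robot.get_obs()['joint_positions'].round(2))
u=proj(np.array([[.503,.311,.145]]),w)[0].astype(int);x=max(0,min(440,u[0]-100));y=max(0,min(260,u[1]-70))
print(x,y);cv2.imwrite('pics/w4c.png',crop(im,x,y,200,140,4))
E
```

```text
time: 10.15
tool_pos: [0.5161, -0.04, 0.2559]
ee_rot: [-3.141, 0.004, 0.043]
wrist_force: [0.6, -0.6, 0.1]
width: 0.0939
finger_force: 0.0
time: 10.95
tool_pos: [0.4871, 0.2415, 0.256]
ee_rot: [3.141, 0.004, 0.25]
wrist_force: [0.9, -1.0, 0.8]
width: 0.0654
finger_force: 0.0
time: 11.35
tool_pos: [0.4801, 0.3107, 0.2561]
ee_rot: [3.14, 0.004, 0.251]
wrist_force: [1.2, 0.0, 0.3]
width: 0.0561
finger_force: 0.0
[[327.45232442 182.03412796]
 [326.0915294  170.09751117]
 [400.44814709 169.51540393]]
[ 0.47  0.13  1.24 -0.    1.77  1.8 ]
227 112
```

View pics/w4c.png

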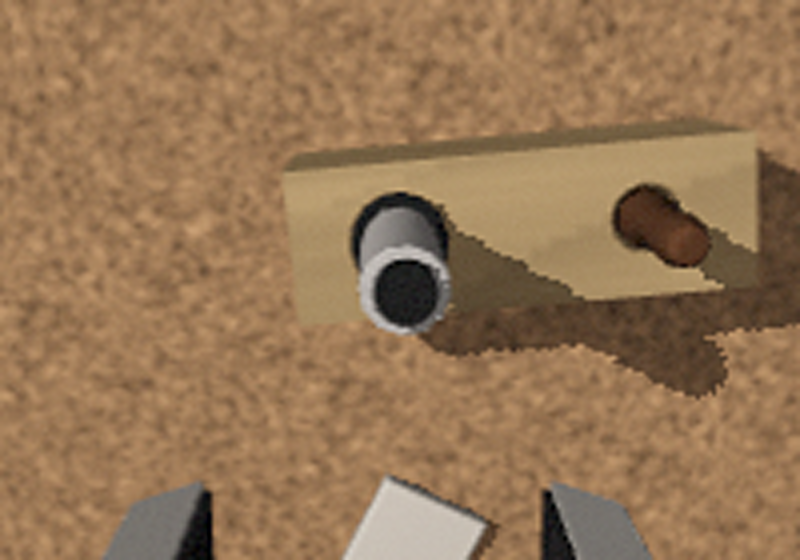

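The picture shows the cap's centre at crop (405.5,290), i.e. pixel (328.4,184.5), and the collar's centre at crop (400,240), i.e. pixel (327,172).

Run:
```python
from pd import *
W=dict(np.load('w4.npz'))
print(onz([328.4,184.5],.143,W),onz([327,172],.071,W))
n=Rd[:,2];s=D+Rd@[.0245,-.0072,.016];print('spot',s,'n',n)
o=robot.get_obs();print(o['tool_pos'],o['ee_rot'],rpy(o['ee_rot'])[:,2])
```

```text
[[0.50037569 0.30926219 0.143     ]] [[0.50094246 0.30927398 0.071     ]]
spot [ 0.59358612 -0.26955408  0.10141458] n [-0.33713044  0.05762676  0.93969262]
[0.48040455 0.30993252 0.25666614] [3.14012894e+00 2.96593772e-03 2.49785678e-01] [-0.00251206 -0.00215145 -0.99999453]
```

```bash
python3 -m pendant '[[1,-0.03,0,0,0,0,0.6],[1,-0.03,0,0,0,0,0.6],[0,0,-3.8,0,0,0,0.6],[0,0,-3.8,0,0,0,0.6],[0,0,-3.8,0,0,0,0.6],[0,0,-2.5,0,0,0,0.6],[0,0,-1.4,0,0,0,0.6],[0,0,0,0,0,0,0.6]]'
python3 -m pendant '[[0,0,0,0,0,0,0],[0,0,0,0,0,0,0],[0,0,0,0,0,0,0],[0,0,0,0,0,0,0],[0,0,0,0,0,0,0],[0,0,0,0,0,0,0]]'
python3 -m pendant '[[0,0,0.5,0,0,0,0],[0,0,1,0,0,0,0],[0,0,2,0,0,0,0],[0,0,2.5,0,0,0,0],[0,0,2.5,0,0,0,0],[0,0,2.5,0,0,0,0],[0,0,2,0,0,0,0],[0,0,0,0,0,0,0]]'
```

```text
time: 12.2
tool_pos: [0.5001, 0.3084, 0.103]
ee_rot: [3.14, 0.004, 0.248]
wrist_force: [0.1, 0.2, -0.0]
width: 0.0565
finger_force: 0.0
time: 12.8
tool_pos: [0.5011, 0.31, 0.1065]
ee_rot: [3.142, -0.002, 0.25]
wrist_force: [0.2, -0.8, 3.8]
width: 0.0238
finger_force: 30.0
time: 13.6
tool_pos: [0.5019, 0.3106, 0.2398]
ee_rot: [-3.14, -0.007, 0.25]
wrist_force: [0.1, 0.6, -1.0]
width: 0.0234
finger_force: 30.0
```

```bash
python3 -m pendant '[[0,0,0,0,0,0,0],[0,0,0,0,0,0,0],[0,0,0,0,0,0,0]]'
python3 - <<'E'
from h import *
for i in range(3):
    o=robot.get_obs();print(o['tool_pos'],o['wrist_force'],o['joint_positions'].round(4),o['qvel'].round(3)); imaging.snapshot('side')
E
```

```text
time: 13.9
tool_pos: [0.4999, 0.3095, 0.2334]
ee_rot: [3.141, 0.004, 0.25]
wrist_force: [0.1, 0.2, -1.2]
width: 0.0235
finger_force: 30.0
[0.49988761 0.30947597 0.23337678] [ 0.12562698  0.16860145 -1.20645944] [ 0.4579  0.1725  1.2425 -0.      1.7302  1.7791] [ 0.001  0.001 -0.007  0.001 -0.    -0.001]
[0.50001896 0.30951406 0.23364406] [-0.12719464 -0.13265584 -0.88935736] [ 0.4579  0.1724  1.2421 -0.      1.7303  1.7791] [-0.002 -0.005 -0.009  0.     0.002 -0.   ]
[0.50014362 0.30956972 0.23394213] [-0.32708911 -1.08976192 -2.75029712] [ 4.5790e-01  1.7230e-01  1.2416e+00 -1.0000e-04  1.7303e+00  1.7791e+00] [-0.    -0.003 -0.009 -0.002  0.001 -0.   ]
```

```bash
python3 -m pendant '[[0,0,3,0,0,0,0],[0,0,3,0,0,0,0],[0.32,-3.57,0,0,0,-3,0],[0.32,-3.57,0,0,0,-3,0],[0.32,-3.57,0,0,0,-3,0],[0.32,-3.57,0,0,0,-3,0],[0.32,-3.57,0,0,0,-3,0],[0.32,-3.57,0,0,0,-3,0]]'
python3 -m pendant '[[0.32,-3.57,0,0,0,-3,0],[0.32,-3.57,0,0,0,-3,0],[0.32,-3.57,0,0,0,0,0],[0.32,-3.57,0,0,0,0,0],[0.32,-3.57,0,0,0,0,0],[0.32,-3.57,0,0,0,0,0],[0.32,-3.57,0,0,0,0,0],[0.32,-3.57,0,-1.12,-6.57,0,0]]'
python3 -m pendant '[[0.32,-3.57,0,-1.12,-6.57,0,0],[0.32,-3.57,0,-1.12,-6.57,0,0],[0,0,-2.5,0,0,0,0],[0,0,-2.5,0,0,0,0],[0,0,-1.5,0,0,0,0],[0,0,0,0,0,0,0],[0,0,0,0,0,0,0],[0,0,0,0,0,0,0]]'
cat > st.py <<'E'
from pd import *
o=robot.get_obs();R=rpy(o['ee_rot'])
print('t',o['time'],'tcp in deck mm',(1e3*Rd.T@(o['tool_pos']-D)).round(1),'axis',(Rd.T@R[:,2]).round(3),'F deck',(Rd.T@o['wrist_force']).round(2),'w',o['width'])
print('tip(94) in deck',(1e3*Rd.T@(o['tool_pos']+.094*R[:,2]-D)).round(1))
E
python3 st.py
```

```text
time: 14.85
tool_pos: [0.5196, 0.0942, 0.2952]
ee_rot: [3.141, 0.0, -0.067]
wrist_force: [-0.4, 0.2, -1.4]
width: 0.0235
finger_force: 30.0
time: 15.65
tool_pos: [0.5473, -0.1922, 0.2919]
ee_rot: [-3.14, -0.114, -0.169]
wrist_force: [-0.4, -0.3, -1.4]
width: 0.0234
finger_force: 30.0
time: 16.45
tool_pos: [0.5528, -0.2615, 0.2325]
ee_rot: [3.14, -0.352, -0.168]
wrist_force: [0.3, -0.6, -1.5]
width: 0.0236
finger_force: 30.0
t 16.45 tcp in deck mm [ 30.3  -6.2 153.4] axis [ 0.003 -0.001 -1.   ] F deck [-0.16 -0.56 -1.51] w 0.023552887857985785
tip(94) in deck [30.5 -6.3 59.4]
```

```bash
python3 -m pendant '[[0.18,-0.06,-1.1,0,0,0,0],[0.18,-0.06,-1.1,0,0,0,0],[0.18,-0.06,-1.1,0,0,0,0],[0,0,0,0,0,0,0],[0,0,0,0,0,0,0],[0,0,0,0,0,0,0]]' >/dev/null
python3 st.py
python3 - <<'E'
from pd import *
o=robot.get_obs();R=rpy(o['ee_rot']);w=imaging.camera_params('wrist');im=imaging.snapshot('wrist')
np.savez('w5.npz',**w);cv2.imwrite('pics/w5.png',im[...,::-1])
for L in(.080,.094):
    print('axis',L,proj(o['tool_pos']+L*R[:,2],w).round(1))
print('spot pred',proj(D+Rd@[.0245,-.0072,.016],w).round(1))
hsv=cv2.cvtColor(im,cv2.COLOR_RGB2HSV)
poly=proj(np.array([D+Rd@np.array(p) for p in([.045,.028,.016],[.045,-.027,.016],[-.04,-.027,.016],[-.04,.028,.016])]),w).astype(np.int32)
pm=np.zeros(im.shape[:2],np.uint8);cv2.fillPoly(pm,[poly],1)
br=((hsv[...,1]>90)&(hsv[...,2]>70)&(pm>0)).astype(np.uint8)
n,_,s,c=cv2.connectedComponentsWithStats(br)
for i in range(1,n):
    if s[i,4]>15: print('brass',s[i],c[i].round(1))
gr=((hsv[...,1]<70)&(hsv[...,2]>60)&(pm>0)).astype(np.uint8)
u=proj(o['tool_pos']+.094*R[:,2],w)[0].astype(int)
for y in range(u[1]-26,u[1]+16,2): print(y,''.join('B' if br[y,x] else 'g' if gr[y,x] else '.' for x in range(u[0]-35,u[0]+36)))
print(u)
E
```

```text
t 17.05 tcp in deck mm [ 23.   -7.2 119.1] axis [ 0.001 -0.    -1.   ] F deck [-0.31 -0.29 -1.67] w 0.0234370156663693
tip(94) in deck [23.  -7.2 25.1]
axis 0.08 [[321.8 212.4]]
axis 0.094 [[321.8 208. ]]
spot pred [[321.7 204. ]]
brass [315 196  15  11 129] [321.8 201.3]
brass [295 210   7  23 138] [298.2 220.7]
182 .......................................................................
184 .......................................................................
186 .......................................................................
188 .......................................................................
190 .......................................................................
192 .......................................................................
194 .......................................................................
196 ..................................BBBB.................................
198 ..............................BBBBBBBBBBBB.............................
200 .............................BBBBBBBBBBBBBB............................
202 .............................BBBBBBBBBBBBBBB...........................
204 .............................BBBBBBBBBBBBBB............................
206 .............................B.ggggggggBBBB............................
208 ............................gggggggggggggg.............................
210 ..........BBBBBB..........gggggggggggggggggg...........................
212 .........BBBBBB...........gg...............g...........................
214 .........BBBBBBB.......................................................
216 .........BBBBBBB.......................................................
218 ..........BBBBBB..................gggg.................................
220 ..........BBBBBB...........ggggggggggggggggg...........................
222 ..........BBBBBB........gggggggggggggggggggggg.........................
[321 208]
```

Run:
```python
from h import *
im=cv2.imread('pics/w5.png');print('cols',list(range(304,342,2)))
for y in range(192,262,2): print(y,' '.join('%3d/%2d'%(im[y,x].max(),im[y,x].max()-im[y,x].min()) for x in range(304,342,2)))
```

```text
cols [304, 306, 308, 310, 312, 314, 316, 318, 320, 322, 324, 326, 328, 330, 332, 334, 336, 338, 340]
192  32/ 1  35/ 1  35/ 2  40/ 5  33/ 1  34/ 1  34/ 1  36/ 2  41/ 3  33/ 4  33/ 1  36/ 2  33/ 3  38/ 2  34/ 1  29/ 3  32/ 4  38/ 1  40/ 1
194  34/ 3  35/ 1  30/ 0  35/ 0  37/ 1  41/ 4  37/ 3  39/ 6  35/ 3  31/ 5  35/ 1  31/ 3  40/ 2  37/ 3  39/ 1  38/ 4  37/ 3  37/ 3  31/ 5
196  38/ 4  39/ 5  39/ 5  34/ 2  34/ 3  40/ 5  31/ 4  39/ 4  85/42  93/43  53/18  35/ 1  41/ 2  36/ 5  28/ 4  36/ 4  33/ 4  37/ 5  32/ 6
198  37/ 2  39/ 3  40/ 1  38/ 3  31/ 2  34/ 2  77/33 183/109 180/101 182/100 185/105 151/82  36/ 2  36/ 4  39/ 4  38/ 2  38/ 2  28/ 1  33/ 5
200  34/ 6  37/ 5  37/ 4  36/ 3  37/ 4  29/ 2 177/98 176/98 180/101 178/99 179/99 180/101 124/68  32/ 4  33/ 1  33/ 3  30/ 3  38/ 4  29/ 1
202  34/ 3  35/ 3  38/ 5  33/ 4  37/ 3  64/22 179/102 178/99 179/99 179/102 180/101 177/100 146/78  31/ 3  33/ 2  35/ 3  30/ 4  41/ 5  38/ 3
204  32/ 4  30/ 4  36/ 5  33/ 1  34/ 4  59/20 180/104 177/101 180/100 181/103 181/101 178/100 142/79  34/ 4  40/ 7  41/ 5  35/ 2  36/ 3  35/ 3
206  40/ 4  37/ 4  40/ 1
[... 3112 characters left out ...]
6  72/ 4  29/ 3
252  94/ 6 175/10 167/ 9 163/ 9 156/ 8 149/10 137/ 8 129/ 9 119/ 7 114/ 7 109/ 8 101/ 5 100/ 6  94/ 7  90/ 6  85/ 3  79/ 2  89/ 6  14/ 2
254  77/ 4  88/ 6 166/10 164/ 9 155/10 147/ 8 138/ 8 127/ 7 118/ 6 115/ 8 110/ 7 102/ 6  96/ 6  90/ 4  87/ 7  86/ 7  82/ 3  85/ 7  14/ 3
256  79/ 4 175/12 163/ 8 162/10 153/11 144/ 7 138/ 5 128/11 117/ 7 114/ 7 108/ 6 107/ 6  99/ 5  89/ 8  89/ 5  87/ 5  84/ 8  88/ 4  29/ 7
258  76/ 8 170/ 9 165/11 160/10 153/ 9 146/ 7 138/ 9 124/ 7 118/ 8 113/ 7 108/10 101/ 5  97/ 7  95/ 6  91/ 6  82/ 6  84/ 5  80/ 6  39/ 2
260 151/ 9 167/10 162/ 8 159/11 154/ 9 144/ 8 138/ 8 132/ 7 136/ 9 147/10 133/11 105/ 7  87/ 2  89/ 6  91/ 9  84/ 5  85/ 6  82/ 6  51/ 2
```

Run:
```python
from pd import *
w=dict(np.load('w5.npz'))
T=D+Rd@[.0230,-.0072,.1191]
# observed rows: nose uphill edge ~205.2, collar lower-edge ~211.2, collar/grip line ~217.8
for L in(.088,.092,.096):
  for ox in(0,-.003,-.006):
    e=lambda r,l:proj(T+Rd@[ox+r,0,-l],w)[0,1]
    print(L,ox,'nose %.1f collar bot %.1f top %.1f grip %.1f'%(e(.009,L-.014),e(.016,L-.054),e(.016,L-.060),e(.012,L-.060)))
print('brass top',proj(D+Rd@np.array([[.0315,-.0072,.016],[.0175,-.0072,.016]]).T.T[0],w), 'scale')
```

```text
0.088 0 nose 204.9 collar bot 210.7 top 213.2 grip 218.3
0.088 -0.003 nose 208.1 collar bot 214.5 top 217.0 grip 222.1
0.088 -0.006 nose 211.3 collar bot 218.3 top 220.9 grip 226.0
0.092 0 nose 203.7 collar bot 209.2 top 211.5 grip 216.6
0.092 -0.003 nose 206.8 collar bot 212.9 top 215.3 grip 220.4
0.092 -0.006 nose 210.0 collar bot 216.6 top 219.1 grip 224.1
0.096 0 nose 202.5 collar bot 207.7 top 209.9 grip 214.9
0.096 -0.003 nose 205.6 collar bot 211.3 top 213.7 grip 218.6
0.096 -0.006 nose 208.7 collar bot 215.0 top 217.4 grip 222.3
brass top [[321.73956732 197.28384835]] scale
```

Pixel analysis puts the tip about 1.5 mm downhill of nominal and the spot at about x = 25. I'll shift up 3.5 mm and approach in small steps.

```bash
python3 -m pendant '[[0.28,-0.07,-0.27,0,0,0,0],[0.27,-0.07,-0.27,0,0,0,0],[0,0,0,0,0,0,0],[0,0,0,0,0,0,0]]'>/dev/null; python3 st.py
python3 -m pendant '[[0.03,-0.01,-0.09,0,0,0,0],[0,0,0,0,0,0,0]]' >/dev/null; python3 st.py
python3 -m pendant '[[0.03,-0.01,-0.09,0,0,0,0],[0,0,0,0,0,0,0]]' >/dev/null; python3 st.py
python3 -m pendant '[[0.03,-0.01,-0.09,0,0,0,0],[0,0,0,0,0,0,0]]' >/dev/null; python3 st.py
```

```text
t 17.5 tcp in deck mm [ 26.1  -7.5 111.7] axis [-0.  0. -1.] F deck [ 0.31  0.12 -1.23] w 0.023082953287256427
tip(94) in deck [26.1 -7.5 17.7]
t 17.7 tcp in deck mm [ 26.2  -7.6 111. ] axis [ 0.  0. -1.] F deck [0.7  0.39 0.23] w 0.02391559565612796
tip(94) in deck [26.2 -7.6 17. ]
t 17.9 tcp in deck mm [ 26.2  -7.6 110. ] axis [ 0.  0. -1.] F deck [-0.12  0.21  0.76] w 0.023566855359404056
tip(94) in deck [26.2 -7.6 16. ]
t 18.1 tcp in deck mm [ 26.2  -7.6 109. ] axis [ 0.  0. -1.] F deck [-0.28  0.49 -0.3 ] w 0.023418298014892876
tip(94) in deck [26.2 -7.6 15. ]
```

```bash
cat > av.py <<'E'
from pd import *
F=[];P=[]
for i in range(14):
    o=robot.get_obs();F.append(Rd.T@o['wrist_force']);P.append(1e3*Rd.T@(o['tool_pos']-D));imaging.snapshot('side')
print('t',o['time'],'F',np.mean(F,0).round(2),'+-',np.std(F,0).round(2),'tcp',np.mean(P,0).round(2),'tip94 z %.2f'%(np.mean(P,0)[2]-94))
E
python3 av.py
python3 -m pendant '[[0.03,-0.01,-0.09,0,0,0,0],[0.03,-0.01,-0.09,0,0,0,0],[0,0,0,0,0,0,0]]' >/dev/null; python3 av.py
python3 -m pendant '[[0.03,-0.01,-0.09,0,0,0,0],[0.03,-0.01,-0.09,0,0,0,0],[0,0,0,0,0,0,0]]' >/dev/null; python3 av.py
```

```text
t 18.75 F [-0.18  0.82  0.37] +- [0.32 0.29 0.52] tcp [ 26.16  -7.61 109.03] tip94 z 15.03
t 19.75 F [-0.12  1.31  1.36] +- [0.38 0.52 0.44] tcp [ 26.11  -7.72 107.1 ] tip94 z 13.10
t 20.75 F [0.08 1.27 1.66] +- [0.54 0.49 0.5 ] tcp [ 26.07  -7.83 105.19] tip94 z 11.19
```

```bash
python3 -m pendant '[[0.03,-0.01,-0.09,0,0,0,0],[0,0,0,0,0,0,0],[0,0,0,0,0,0,0]]' >/dev/null; python3 av.py
python3 - <<'E'
from pd import *
w=imaging.camera_params('wrist');im=imaging.snapshot('wrist');cv2.imwrite('pics/w6.png',im[...,::-1])
hsv=cv2.cvtColor(im,cv2.COLOR_RGB2HSV)
poly=proj(np.array([D+Rd@np.array(p) for p in([.045,.028,.016],[.045,-.027,.016],[-.04,-.027,.016],[-.04,.028,.016])]),w).astype(np.int32)
pm=np.zeros(im.shape[:2],np.uint8);cv2.fillPoly(pm,[poly],1)
br=((hsv[...,1]>90)&(hsv[...,2]>70)&(pm>0)).astype(np.uint8)
n,_,s,c=cv2.connectedComponentsWithStats(br)
for i in range(1,n):
    if s[i,4]>15:
        x,y,W,H,_=s[i];print('brass',s[i],'top mid on deck',ondeck([[x+W/2-.5,y-.5]],.016,w).round(1),'bottom',ondeck([[x+W/2-.5,y+H-.5]],.016,w).round(1))
for y in range(186,222,2): print(y,''.join('B' if br[y,x] else 'g' if im[y,x].max()>60 else '.' for x in range(286,352)))
E
```

```text
t 21.75 F [-0.02  1.43  2.05] +- [0.63 0.68 0.46] tcp [ 26.04  -7.9  104.23] tip94 z 10.23
brass [314 203  14   5  31] top mid on deck [[33.3 -6.7 16. ]] bottom [[28.3 -6.7 16. ]]
brass [293 217   7  17 103] top mid on deck [[19.3 16.9 16. ]] bottom [[ 1.7 17.3 16. ]]
186 .........................................................ggggggggg
188 ..........................................................gggggggg
190 ..........................................................gggggggg
192 ..........................................................gggggggg
194 ..........................................................gggggggg
196 ..........................................................gggggggg
198 ..........................................................gggggggg
200 ..........................................................gggggggg
202 ..........................................................gggggggg
204 ...............................BBBBBBBBB...................g.ggggg
206 .............................BBggggggggBBB.................g.ggggg
208 ...........................ggggggggggggggg................gg.ggggg
210 ..........................gggggggggggggggggg...............g.ggggg
212 ..........................gg...............g..............gg.ggggg
214 .............................................................ggggg
216 ..........................................................gg.ggggg
218 .......BBBBBBB...................ggggg.....................g.ggggg
220 .......BBBBBBB.............ggggggggggggggggg...............g.ggggg
```

Run:
```python
from pd import *
w=dict(np.load('w5.npz'));print(ondeck([[322,195.5],[298,209.5]],.016,w).round(1))
W=dict(np.load('w3.npz'));print('w3',ondeck([[329.25,175],[305.75,189.1]],.016,W).round(1))
# deck far end in current view: deck strip vs cork rows at centre columns
im=cv2.imread('pics/w6.png')
w=imaging.camera_params('wrist');print('pred deck end/panel edge',proj(np.array([D+Rd@np.array(p) for p in([.057,.0,0],[.0476,0,.016])]),w).round(1))
for y in range(160,206,2): print(y,[im[y,x].tolist() for x in(308,322,334)])
```

```text
[[33.3 -7.5 16. ]
 [18.8 16.8 16. ]]
w3 [[32.1 -7.1 16. ]
 [17.7 16.6 16. ]]
pred deck end/panel edge [[313.7 174.7]
 [313.3 187.7]]
160 [[84, 120, 153], [85, 118, 154], [108, 146, 188]]
162 [[91, 130, 165], [97, 135, 174], [95, 135, 173]]
164 [[97, 135, 175], [109, 150, 190], [104, 143, 183]]
166 [[82, 120, 156], [115, 157, 198], [95, 132, 173]]
168 [[90, 125, 163], [115, 155, 197], [98, 136, 174]]
170 [[111, 153, 193], [98, 135, 174], [105, 144, 183]]
172 [[83, 120, 149], [78, 113, 148], [96, 135, 175]]
174 [[109, 155, 184], [103, 146, 173], [84, 121, 144]]
176 [[109, 152, 179], [113, 155, 183], [102, 143, 170]]
178 [[107, 149, 177], [111, 155, 183], [102, 144, 170]]
180 [[106, 149, 178], [111, 154, 182], [103, 144, 172]]
182 [[108, 152, 180], [115, 158, 186], [103, 144, 172]]
184 [[16, 8, 1], [5, 2, 4], [17, 8, 11]]
186 [[17, 19, 21], [19, 19, 21], [22, 20, 20]]
188 [[36, 38, 37], [35, 41, 39], [32, 39, 38]]
190 [[32, 32, 35], [30, 30, 31], [31, 33, 34]]
192 [[35, 33, 31], [37, 35, 39], [34, 35, 36]]
194 [[36, 37, 38], [32, 33, 30], [30, 32, 32]]
196 [[33, 34, 35], [34, 33, 35], [33, 36, 32]]
198 [[32, 34, 36], [34, 37, 38], [25, 27, 31]]
200 [[28, 31, 32], [31, 33, 33], [38, 35, 32]]
202 [[30, 31, 32], [32, 35, 33], [33, 35, 35]]
204 [[38, 38, 34], [85, 153, 194], [35, 32, 34]]
```

```bash
python3 st.py; python3 -c "
from bench import robot
print(robot.close_job())"
```

```text
t 21.85 tcp in deck mm [ 26.   -7.9 104.2] axis [-0.  0. -1.] F deck [-0.71  1.71  2.  ] w 0.023741462507372264
tip(94) in deck [26.  -7.9 10.2]
the job is handed in; nothing more can be done
None
```

I handed the job in at 21.9 s with the panel flat on the rest, about 3–4 mm up from the lip, and the probe held square on the round inlay. The tip is roughly 8 mm in by wrist force (about 3.4 N) and within about 2 mm of the inlay's centre by my estimate; the hand-in call returned no verdict.

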